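# Latch the dish camera onto its ball stand

## Robot

A 7-joint arm with a two-finger parallel gripper is mounted at the origin on a cart in front of the work surface, level with it; the furniture and walls round the work are solid. World frame = base frame: x ahead of the robot, y to its left, z up, the work surface at z = 0. Lengths are in m, angles in rad, forces in N, time in s.
With the tool pointing down it reaches from about 0.425 to 0.925 m from the base axis. Payload 6.8 kg.
Tool frame: the origin (TCP) lies where the fingers leave the gripper's body, on its centre line; the fingertips stand 73 mm ahead of it and the grasp point (between the pads) lies 54 mm ahead of it; z points along the fingers, y is the line along which they close (so a half turn about z gives the same grasp; the last joint's range is limited). The gripper opens to 85 mm and grips with 20 to 120 N. Pads are 22 mm wide; open, the fingers measure 114 mm over their backs; the gripper's body (76 mm by 85 mm) begins 54 mm behind the grasp point. The pads swing forward as they close: fully open they stand 13 mm farther back than shut.
Start: joints at [1.066, 0.477, 0.022, 1.555, -0.011, 1.109, -0.083], TCP at [0.261, -0.623, 0.304] pointing down, gripper open.
Joint ranges: [-2.96, 2.96], [-0.34, 2.1], [-1.41, 1.46], [0.24, 2.44], [-1.37, 4.51], [0.17, 1.92], [-2.96, 2.96]. Speed limits (rad/s): [2.39, 2.39, 3.14, 3.14, 3.14, 3.14, 3.14].

## Interface

Orientations are given as a rotation vector (axis times angle).
In Python, from bench import r, eyes, job gives the robot as it stands (r), with the cameras (eyes) and the job (job).
- The arm moves only by the shell command python3 drive.py 'ROWS' [OPENING] [FORCE]. ROWS is a JSON list of rows, 1 to 5 of them, each of 6 numbers: dx, dy, dz in shares of 0.6 m (1.0 is 0.6 m), then a rotation vector rx, ry, rz in a scale on which 1.0 is 2 pi rad; each row is the pose to reach, as a shift and turn from the pose commanded when the command began, along the tool's axes at that moment; what a row does not reach only later rows make up. A row lasts 1/10 s, in which the tool goes at most 0.05 m and 0.15 rad, less where a joint would pass 70% of its speed; a pose out of reach is approached as far as the arm can. OPENING is the finger opening in m, set as the command begins (- or left out keeps the last). The fingers move at their own pace and stop on an object; FORCE is the grip in N (left out, the last holds). Time passes only in rows, so rows that do not move let the fingers close. It prints the time, the measured TCP pose, the force, the opening and the grip force at its end. Shift and turn numbers lie between -1 and 1, and a call with a number outside is refused. Input that does not fit is refused with a message, and nothing moves.
- r.get_obs(): the state, without advancing time (a new reading comes with each control period).
- eyes.grab_frame(name): name is "side" or "top" or "wrist"; returns (picture, depth): 480x640x3 uint8, blue, green, red; 480x640 float32, m along the optical axis (not along the pixel's ray), 0 where there is no reading.
- eyes.camera_info(name): a dict with "camera_matrix" (3x3 intrinsics, pixels), "k1" (the pictures are not rectified: a ray, as slopes to the right and down, at radius r is drawn at 1 + k1 r^2 times it, then the intrinsics apply), "R" (3x3) and "t" (3): a world point X has camera coordinates R X + t. Camera axes: x right, y down, z forward; pixel columns grow to the right and rows downward; lengths in m; the calibration is good to about 2 mm. A picture is of the moment at which its call begins: read the wrist's pose just before it. camera_info takes no time and is no camera call; for the wrist camera it gives the pose at the moment of the call.
- job.hand_in(): hands the job in; it is judged then, once.
The state is a dict: "clock": time; "joints": joint angles; "qvel": joint speeds; "tau": joint torques, N m; "tcp_pos": TCP position; "orientation": TCP orientation; "contact_force": force on the tool from outside, world axes, zero at the start; "moment": the same for the moment, N m; "grip_width": finger opening in m; "gripper_force": force on a finger pad.
Only numpy, scipy, OpenCV 4.12 (cv2) and the standard library are available. Lean on these libraries where they do the work, as an engineer would, in place of code of your own. Each camera call takes 0.05 s, during which the arm holds its last target. There are 200 camera calls.

## Task

Mount the small camera on the inclined ball stand, lens towards the dish on the light pad: lower its socket over the ball and, without forcing it, turn it a little until the slot in its foot drops over the stand's locating pin and the foot sits flush on the stand's disc. Then let go and press the latch lever at the camera's back all the way down so that it is locked on. Leave the dish where it stands.

Things in the scene. Friction and masses are not known exactly. Their poses are not given: they have to be found in the camera images.
- dish_camera: Loose camera, 0.4 to 0.6 kg, standing on its flat foot on the bench. Origin: middle of the foot's underside, on the socket's axis; x out of the lens, z up. Grey box body, flat sides, 40 wide (y), x -18 to 38, z 48 to 86 mm; lens barrel 30 across in front; below it a round aluminium socket cup 48 across, z up to 43; foot 10 thick, 64 wide, x -52 to 36. Latch lever at the back (-x).
- socket (a point): Where the ball's centre lies when home: on the socket's axis, 22 mm above the foot's underside; axes as the camera's. The socket is a plain round bore 32 wide, 39 deep, open below.
- slot (a point): Slot 9 mm wide through the camera's foot, straight ahead of the socket (y = 0), from x = 16 to the foot's open front edge at x = 36 mm; this point: x = 27, on the underside. It fits the stand's locating pin when the camera's angle about the stud is right within about 3 degrees.
- camera_grip (a point): Inside the camera's box body, at x = 4, y = 0, z = 68 mm of the camera's frame. Grasp here across the 40 mm width (closing along the camera's y), fingers pointing along the camera's -z.
- lens (a point): Middle of the lens front: x = 61, y = 0, z = 67 mm of the camera's frame.
- latch_lever (a joint): Latch lever angle, rad: 0 = raised (open; starts at 0 to 0.12), 0.61 = fully down (locked). Pivot at x = -24, z = 30 mm of the camera's frame, along y. Going down, its toe swings in below the ball; with the foot not flush the toe meets the ball and the lever stops short. Stiff (about 7 N at the pad), no spring, stays where left.
- lever_pad (a point): Middle of the top face of the lever's steel thumb pad, 24 by 24 mm, 50 mm from the pivot; z points out of the face. Fully down it is at x = -74, y = 0, z = 36.5 mm of the camera's frame, parallel to the foot; raised it is at about x = -61, z = 64.
- ball (a point): Centre of the steel ball, 30 mm across, of the fixed ball stand, on a 14 mm neck 22 mm above the stand's disc. z: the stud's axis, leaning 25 degrees from vertical towards the dish. x: the way the lens must look (within 20 degrees), sloping 25 degrees down to the dish.
- stand_head: Inclined aluminium disc of the stand, 112 mm across. Origin: middle of its upper face, 55 mm above the bench; axes as the ball's. The camera's foot lies flush on it. A steel locating pin, 6 across, 9 high with a small chamfer, stands 27 mm from the stud's axis, fixed at an unreported angle up to 17 degrees either way from x: look or feel for it. On the pin, the foot rides 9 mm high.
- ball_stand: The fixed stand: round foot 104 mm across, short column. Origin on the bench below the disc's middle; x level, towards the dish.
- light_pad: Flat fixed light pad, 110 x 110 x 12 mm, about 0.2 m in front of the stand; origin: middle of its underside.
- culture_dish: Loose petri dish, 62 across, 15 high, on the light pad. Origin: middle of its underside.

How it is judged:
By the outcome, as a careful person would: the job done as asked, in the order asked, and still so for the second after the job is handed in, with the robot touching nothing.
It also fails if it takes over 72 s, if anything falls off the work surface, if the arm or the gripper's body presses on something with over 40 N, if the wrist force passes 120 N, or if a joint passes its speed limit or range.

## Working session

There is one attempt and no reset: what is moved stays moved. The work goes in short steps, Python scripts to look and compute and a shell command to move; the robot and the scene stay as the last step left them, time stands still between calls to the robot, and variables do not carry over. Pictures are saved under pics/ and viewed, at most 10 in all, crops included, and the job is handed in when it is done.

```bash
ls; mkdir -p pics
python3 - <<'E'
from bench import r, eyes, job
import cv2,numpy as np
o=r.get_obs();print(o)
for n in("side","top"):
    im,d=eyes.grab_frame(n);np.savez(f'pics/{n}0.npz',im=im,d=d);cv2.imwrite(f'pics/{n}0.png',im)
    print(n,eyes.camera_info(n))
E
```

```text
bench.py
drive.py
pics
{'clock': 0.0, 'joints': array([ 1.06589544,  0.47776969,  0.02236208,  1.55645193, -0.01149522,
        1.10932306, -0.08312448]), 'qvel': array([-6.02847576e-04,  1.67065575e-03, -1.23217320e-03,  8.03394412e-05,
        2.26978871e-03, -5.36162018e-04,  1.09802566e-03]), 'tau': array([ 1.17456384e-03, -5.96461129e+01,  1.60863519e+00, -2.81203026e+01,
        1.25305113e-02,  9.35228483e-03,  3.54382806e-06]), 'tcp_pos': array([ 0.26066852, -0.62213155,  0.30294624]), 'orientation': array([-3.07825272e+00, -6.18835222e-01,  7.92310290e-04]), 'contact_force': array([ 0.34023949,  0.09689824, -0.1750831 ]), 'moment': array([0.01222409, 0.01648346, 0.00645205]), 'gripper_force': 0.0, 'grip_width': 0.08550280283239152}
side {'camera_matrix': array([[563.97227853,   0.        , 311.79790661],
       [  0.        , 563.97227853, 247.40103516],
       [  0.        ,   0.        ,   1.        ]]), 'k1': -0.12835845254834716, 'R': array([[-9.99633317e-01, -2.24598788e-02, -1.51256211e-02],
       [ 1.53085042e-04,  5.53893300e-01, -8.32587646e-01],
       [ 2.70777978e-02, -8.32284667e-01, -5.53686759e-01]]), 't': array([0.47630184, 0.07478549, 1.17087027])}
top {'camera_matrix': array([[490.96369861,   0.        , 323.96874809],
       [  0.        , 490.96369861, 242.07868333],
       [  0.        ,   0.        ,   1.        ]]), 'k1': -0.09129607282878863, 'R': array([[-2.24264272e-02, -9.99742821e-01, -3.36859169e-03],
       [-9.85052923e-01,  2.26722468e-02, -1.70753355e-01],
       [ 1.70785814e-01, -5.11146593e-04, -9.85308045e-01]]), 't': array([-0.01698156,  0.48752273,  0.90657243])}
```

View pics/side0.png

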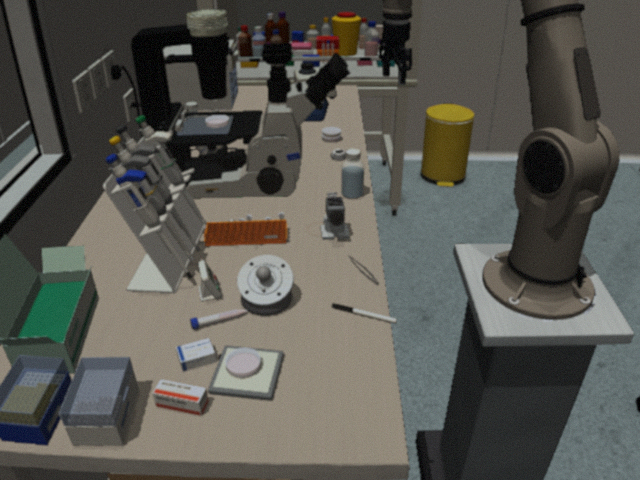

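View pics/top0.png

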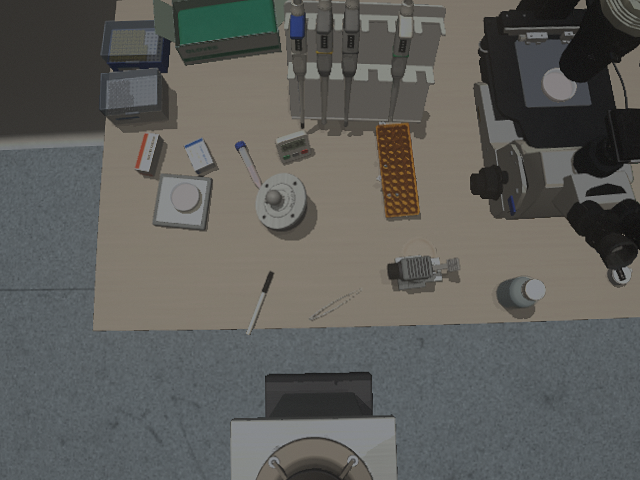

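The side view shows the stand at (265,280), the dish and pad at (245,368), and the camera at (335,215). The top view shows the ball at (274,198), the dish at (186,197), and the camera at (415,268) with its lens to the left (+y) and its lever to the right.

```bash
cat > h.py <<'E'
import numpy as np,cv2
from scipy.spatial.transform import Rotation as R
def cloud(info,d):
    K=info['camera_matrix'];h,w=d.shape
    u,v=np.meshgrid(np.arange(w),np.arange(h))
    n=rays(info,np.stack([u.ravel(),v.ravel()],1).astype(float))
    P=(n*d.reshape(-1,1)-info['t'])@info['R']
    P[d.ravel()==0]=np.nan
    return P.reshape(h,w,3)
def rays(info,px):
    D=np.array([info['k1'],0,0,0,0.])
    n=cv2.undistortPoints(np.asarray(px,float).reshape(-1,1,2),info['camera_matrix'],D).reshape(-1,2)
    return np.c_[n,np.ones(len(n))]
def onplane(info,px,z):
    dr=rays(info,px)@info['R'];c=-info['R'].T@info['t']
    return c+dr*((z-c[2])/dr[:,2])[:,None]
def proj(info,X):
    rv=cv2.Rodrigues(info['R'])[0]
    return cv2.projectPoints(np.atleast_2d(X).astype(float),rv,info['t'],info['camera_matrix'],np.array([info['k1'],0,0,0,0.]))[0].reshape(-1,2)
E
python3 - <<'E'
from bench import r, eyes, job
from h import *
np.set_printoptions(precision=4,suppress=True)
for n in("top","side"):
    f=np.load(f'pics/{n}0.npz');I=eyes.camera_info(n);P=cloud(I,f['d']);im=f['im']
    boxes={'top':dict(cam=(375,240,475,300),stand=(245,165,320,240),dish=(150,165,218,235)),'side':dict(cam=(310,185,360,245),stand=(230,250,300,315),dish=(205,335,290,400))}[n]
    for k,(a,b,c,e) in boxes.items():
        Q=P[b:e,a:c].reshape(-1,3);Q=Q[np.isfinite(Q[:,2])]
        print(n,k,len(Q),'bench z',np.percentile(Q[:,2],[2,50,99]))
        if k=='cam':
            for lo,hi in((.078,.095),(.055,.072),(.04,.055),(.004,.02)):
                S=Q[(Q[:,2]>lo)&(Q[:,2]<hi)]
                if len(S)>5: print(lo,len(S),S.min(0),S.max(0),cv2.minAreaRect((S[:,:2]*1000).astype(np.float32)))
        if k=='stand':
            S=Q[Q[:,2]>.082]; 
            if len(S)>8:
                A=np.c_[2*S,np.ones(len(S))];x=np.linalg.lstsq(A,(S**2).sum(1),rcond=None)[0];print('ball',x[:3],np.sqrt(x[3]+x[:3]@x[:3]),len(S),S.max(0))
            T=Q[(Q[:,2]>.03)&(Q[:,2]<.08)]
            for _ in range(8):
                c=T.mean(0);nn=np.linalg.svd(T-c)[2][2];nn*=np.sign(nn[2]);dd=(T-c)@nn
                T=T[abs(dd)<max(.004,1*dd.std())] if _<7 else T
            print('disc',c,nn,len(T),np.degrees(np.arccos(nn[2])),T.min(0),T.max(0))
        if k=='dish':
            S=Q[(Q[:,2]>.02)];print('dish',S.mean(0),(S.min(0)+S.max(0))/2,S.max(0)-S.min(0))
    for k,(a,b,c,e) in boxes.items():
        if k!='dish': cv2.imwrite(f'pics/{n}_{k}.png',cv2.resize(im[b:e,a:c],None,fx=5,fy=5,interpolation=cv2.INTER_CUBIC))
a=[cv2.resize(cv2.imread(f'pics/{x}.png'),(400,300)) for x in('top_cam','top_stand','side_cam','side_stand')]
cv2.imwrite('pics/crops.png',np.vstack([np.hstack(a[:2]),np.hstack(a[2:])]))
E
```

```text
top cam 5974 bench z [-0.0034  0.0009  0.0895]
0.078 774 [ 0.4081 -0.2262  0.078 ] [ 0.4496 -0.1446  0.0927] ((427.6972961425781, -185.27517700195312), (38.355587005615234, 81.60201263427734), 4.920273780822754)
0.055 219 [ 0.4077 -0.2798  0.0551] [ 0.4483 -0.1441  0.0719] ((427.46063232421875, -212.033935546875), (35.89578628540039, 135.49710083007812), 2.6194281578063965)
0.04 99 [ 0.4072 -0.2657  0.0403] [ 0.4415 -0.1698  0.0549] ((421.9446105957031, -216.35707092285156), (24.549421310424805, 95.65943145751953), 16.334903717041016)
0.004 447 [ 0.375  -0.3313  0.004 ] [ 0.4913 -0.1292  0.0178] ((429.73968505859375, -228.24676513671875), (199.0326690673828, 111.28439331054688), 86.13174438476562)
top stand 5607 bench z [-0.0032  0.0026  0.0876]
ball [0.5691 0.0657 0.0788] 0.012634973104386075 154 [0.5817 0.079  0.0927]
disc [0.5668 0.0531 0.0574] [0.0374 0.4221 0.9058] 1947 25.069385425321894 [0.5122 0.0058 0.0304] [0.6237 0.1053 0.0795]
top dish 4734 bench z [-0.0025  0.0117  0.0302]
dish [0.5969 0.2524 0.0272] [0.6101 0.2653 0.0275] [0.1    0.1196 0.0145]
side cam 2994 bench z [-0
[... 343 characters left out ...]
9)
0.04 35 [ 0.3716 -0.3683  0.0401] [ 0.4516 -0.1445  0.0548] ((416.57867431640625, -259.33905029296875), (229.64073181152344, 51.129146575927734), 80.07720947265625)
0.004 375 [ 0.3597 -0.3954  0.0041] [ 0.4615 -0.1683  0.02  ] ((413.9637451171875, -278.6997375488281), (232.26502990722656, 73.21784973144531), 79.88871765136719)
side stand 4539 bench z [-0.0045  0.016   0.0841]
ball [0.5689 0.0668 0.077 ] 0.011703315131227602 74 [0.5799 0.083  0.0898]
disc [0.5668 0.0579 0.0522] [0.037  0.4212 0.9062] 1923 25.014781863566917 [0.513  0.0049 0.03  ] [0.6235 0.1072 0.0774]
side dish 5503 bench z [-0.004   0.0095  0.0274]
dish [0.5987 0.2503 0.0249] [0.6118 0.2638 0.0267] [0.106  0.1384 0.0131]
```

View pics/crops.png

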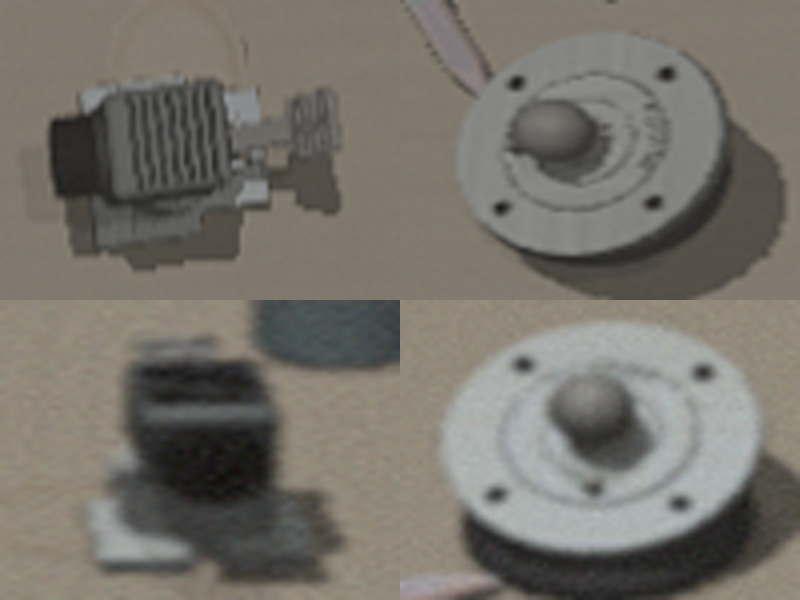

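The crops show the camera with its lens to the left and its lever raised. The stand's pin is the dark dot at crop (595,488), which is about side pixel (264,291).

```bash
cat >> h.py <<'E'
def tgt(pos,Rm,o=None):
    """shift & rotvec from the current commanded (≈measured) tool pose, in tool axes"""
    from bench import r, eyes, job
    o=o or r.get_obs();R0=R.from_rotvec(o['orientation']);
    print('shift',np.round(R0.inv().apply(np.asarray(pos)-o['tcp_pos']),4),'rot',np.round((R0.inv()*R.from_matrix(Rm)).as_rotvec(),4))
def camR(heading,tilt=0.):  # camera frame; tilt = lens down
    return (R.from_euler('z',heading)*R.from_euler('y',tilt)).as_matrix()
FLIP=np.diag([1.,-1,-1])
BALL=np.array([.5691,.0655,.0750]);H=np.radians(85.)
E
python3 - <<'E'
from bench import r, eyes, job
from h import *
np.set_printoptions(precision=4,suppress=True)
f=np.load('pics/top0.npz');P=cloud(eyes.camera_info('top'),f['d'])
x,y,z=P[...,0],P[...,1],P[...,2]
for a in np.arange(.2,.75,.05):
    print(round(a,2),[round(float(np.nanmax(np.r_[0,z[(x>a)&(x<a+.05)&(y>b)&(y<b+.1)]])),2) for b in np.arange(-.8,-.1,.1)])
# pin
I=eyes.camera_info('side');im=np.load('pics/side0.npz')['im']
g=cv2.cvtColor(im,cv2.COLOR_BGR2GRAY);print(g[286:296,257:273])
zz=np.array([.037,.4216,.906]);zz/=np.linalg.norm(zz)
xx=camR(H,np.radians(25))[:,0];yy=np.cross(zz,xx);C=BALL-.022*zz
for h in(.003,.006,.009):
    print('expected px pin at angles -17,0,17:',proj(I,[C+h*zz+.027*(np.cos(t)*xx+np.sin(t)*yy) for t in(-.3,0,.3)]).tolist())
print('disc outline centre check',proj(I,[C+.056*(np.cos(t)*xx+np.sin(t)*yy) for t in(0,np.pi/2,np.pi,-np.pi/2)]).round(1).tolist(), proj(I,[BALL]))
tgt([.4282,-.200,.25],camR(np.radians(94.9))@FLIP)
E
```

```text
0.2 [0.0, 0.0, 0.0, 0.0, 0.0, 0.0, 0.0]
0.25 [0.0, 0.0, 0.0, 0.0, 0.0, 0.0, 0.0]
0.3 [0.0, 0.0, 0.0, 0.0, 0.02, 0.0, 0.0]
0.35 [0.0, 0.03, 0.01, 0.33, 0.13, 0.01, 0.02]
0.4 [0.0, 0.03, 0.0, 0.35, 0.1, 0.09, 0.09]
0.45 [0.0, 0.0, 0.29, 0.32, 0.01, 0.01, 0.01]
0.5 [0.0, 0.0, 0.28, 0.38, 0.24, 0.05, 0.03]
0.55 [0.0, 0.0, 0.24, 0.38, 0.24, 0.05, 0.05]
0.6 [0.0, 0.01, 0.18, 0.38, 0.21, 0.05, 0.05]
0.65 [0.0, 0.0, 0.18, 0.47, 0.18, 0.03, 0.06]
0.7 [0.0, 0.0, 0.18, 0.47, 0.18, 0.03, 0.1]
[[162 151 152 154 156 147 133 118 111 109  96  98 103 124 146 160]
 [167 154 144 143 142 149 148 136 133 133 128 133 141 157 163 175]
 [174 171 155 148 138 140 138 127 130 144 148 150 161 172 174 175]
 [180 176 165 157 143 122 117 110 125 155 158 164 170 173 182 175]
 [176 178 173 165 141 110  84  82 122 157 168 171 171 177 168 172]
 [175 172 174 174 154 117  91  84 123 158 171 177 171 164 161 151]
 [155 159 161 169 165 153 117 119 146 158 166 161 159 153 147 150]
 [153 146 149 157 155 150 144 144 154 153 149 148 148 148 155 165]
 [174 162 159 158 153 150 151 148 156 147 150 152 167 169 176 176]
 [174 177 173 175 167 167 162 166 160 170 166 174 173 179 175 180]]
expected px pin at angles -17,0,17: [[258.08628132897604, 288.6693848928013], [262.03806545170005, 289.4557375441834], [266.16734619361193, 289.13767746856126]]
expected px pin at angles -17,0,17: [[257.8667071420774, 287.9606555734914], [261.8274374390949, 288.7478892479134], [265.96637135324016, 288.42886483619]]
expected px pin at angles -17,0,17: [[257.6461208122421, 287.24856257194153], [261.6158356001772, 288.03667480014207], [265.7644658724483, 287.7166799039809]]
disc outline centre check [[260.2, 303.6], [292.3, 279.5], [267.9, 253.6], [236.3, 276.4]] [[262.6151 272.5665]]
shift [ 0.3177 -0.3245  0.0535] rot [-0.0016 -0.0009 -1.2595]
```

Units first: shifts go in shares of 0.6 m and turns go in shares of 2 pi rad. So -0.132 m / 0.6 = -0.22, -0.05 m / 0.6 = -0.0833, -0.35 rad / 6.2832 = -0.0557.

```bash
python3 drive.py '[[0,0,-0.0833,0,0,0],[0,0,-0.15,0,0,0],[0.03,-0.0733,-0.1667,0,0,-0.0159],[0.06,-0.1467,-0.1667,0,0,-0.035],[0.09,-0.22,-0.1667,0,0,-0.0557]]'; python3 drive.py '[[0.0833,-0.0333,0,0,0,-0.0239],[0.1333,-0.0667,0,0,0,-0.0477],[0.1833,-0.1,0,0,0,-0.0716],[0.2333,-0.1333,0.0333,0,0,-0.0955],[0.2833,-0.15,0.0833,0,0,-0.1114]]'
python3 - <<'E'
from h import *
tgt([.4282,-.200,.28],camR(np.radians(94.9))@FLIP)
E
```

```text
clock: 0.6
tcp_pos: [0.2595, -0.4783, 0.4039]
orientation: [2.922, 1.153, -0.0]
contact_force: [-0.4, 0.8, -0.1]
grip_width: 0.0854
gripper_force: 0.0
clock: 1.1
tcp_pos: [0.3236, -0.297, 0.3547]
orientation: [2.347, 2.083, 0.0]
contact_force: [-0.5, -0.8, 0.6]
grip_width: 0.0854
gripper_force: 0.0
shift [0.1089 0.0922 0.0747] rot [ 0.0025  0.0026 -0.2042]
```

Converted, 0.109 m / 0.6 = 0.1817, 0.092 m / 0.6 = 0.1533, -0.2042 rad / 6.2832 = -0.0325.

```bash
python3 drive.py '[[0.0667,0.05,0.0417,0,0,-0.0159],[0.1333,0.1,0.0833,0,0,-0.0318],[0.1817,0.1533,0.125,0,0,-0.0325],[0.1817,0.1533,0.125,0,0,-0.0325]]'
python3 - <<'E'
from bench import r, eyes, job
from h import *
im,d=eyes.grab_frame('wrist');I=eyes.camera_info('wrist');print(I['k1'],I['camera_matrix'][0])
np.savez('pics/w1.npz',im=im,d=d,R=I['R'],t=I['t']);cv2.imwrite('pics/w1.png',im)
print(-I['R'].T@I['t'],r.get_obs()['tcp_pos'],I['R'])
E
```

```text
clock: 1.5
tcp_pos: [0.43, -0.1974, 0.2767]
orientation: [-2.121, -2.313, -0.002]
contact_force: [0.4, -0.1, 0.9]
grip_width: 0.0851
gripper_force: 0.0
-0.03996229489188609 [412.08976736   0.         317.58970811]
[ 0.4244703  -0.12567664  0.34840452] [ 0.42978057 -0.19809917  0.27674641] [[ 0.99641197  0.08462824 -0.00111669]
 [ 0.08144067 -0.9551237   0.28479138]
 [ 0.02303481 -0.28386049 -0.95858887]]
```

View pics/w1.png

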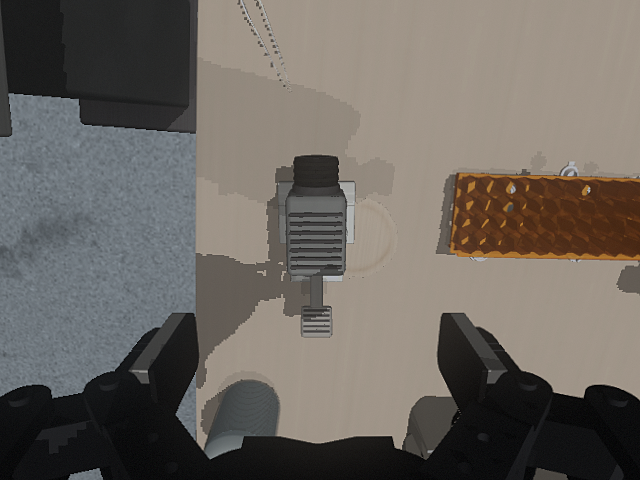

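The wrist view shows the camera body at (316,240), the lens at (317,172) and the lever pad at (317,321), well aligned with the tool.

Run:
```python
from bench import r, eyes, job
from h import *
f=np.load('pics/w1.npz');I=dict(eyes.camera_info('wrist'));I['R']=f['R'];I['t']=f['t']
P=cloud(I,f['d'])[140:345,260:370].reshape(-1,3)
for lo,hi in((.079,.1),(.05,.095),(.003,.02)):
    S=P[(P[:,2]>lo)&(P[:,2]<hi)];print(len(S),S.min(0),S.max(0),cv2.minAreaRect((S[:,:2]*1000).astype(np.float32)),np.median(S[:,2]))
print(onplane(I,[[288,275],[345,275],[288,198],[346,198]],.086))
h=np.radians(94.9);tgt(np.array([.4282,-.2025,.122]),camR(h)@FLIP)
```

```text
6071 [ 0.40736571 -0.23027687  0.07900175] [ 0.45104699 -0.14789269  0.09225748] ((428.10809326171875, -189.06080627441406), (40.39422607421875, 81.7124252319336), 4.8777875900268555) 0.08725936581521912
7887 [ 0.40736571 -0.28472697  0.05002404] [ 0.45104699 -0.14737487  0.09225748] ((430.4355773925781, -216.13723754882812), (40.404972076416016, 136.58636474609375), 4.627503395080566) 0.0866120007666889
1551 [ 0.37929548 -0.3294462   0.0030006 ] [ 0.48712412 -0.13887019  0.01391271] ((429.92242431640625, -235.75003051757812), (98.51224517822266, 186.17356872558594), 6.30261754989624) 0.01128038248209478
[[ 0.41266128 -0.22805577  0.086     ]
 [ 0.45130939 -0.22475585  0.086     ]
 [ 0.40925407 -0.17518185  0.086     ]
 [ 0.44647295 -0.17201354  0.086     ]]
shift [-0.0048 -0.0017  0.1547] rot [-0.0017 -0.0032  0.0005]
```

Converted, 0.155 m / 0.6 = 0.2583, 0.148 m / 0.6 = 0.2467.

```bash
python3 drive.py '[[-0.0083,-0.0008,0.0833,0,0,0],[-0.01,-0.0008,0.1667,0,0,0],[-0.01,-0.0008,0.2167,0,0,0],[-0.01,-0.0008,0.2467,0,0,0],[-0.01,-0.0008,0.2583,0,0,0]]'; python3 drive.py '[[0,0,0,0,0,0],[0,0,0,0,0,0],[0,0,0,0,0,0],[0,0,0,0,0,0],[0,0,0,0,0,0]]' 0 50;python3 drive.py '[[0,0,0,0,0,0],[0,0,0,0,0,0],[0,0,0,0,0,0]]'
python3 - <<'E'
from bench import r, eyes, job
from h import *
im,d=eyes.grab_frame('wrist');I=eyes.camera_info('wrist')
np.savez('pics/w2.npz',im=im,d=d,R=I['R'],t=I['t']);cv2.imwrite('pics/w2.png',im);print(r.get_obs()['contact_force'])
E
```

```text
clock: 2.05
tcp_pos: [0.4263, -0.2086, 0.1224]
orientation: [-2.131, -2.305, 0.003]
contact_force: [0.2, 0.4, 0.2]
grip_width: 0.0853
gripper_force: 0.0
clock: 2.55
tcp_pos: [0.4289, -0.2082, 0.1253]
orientation: [2.129, 2.307, 0.001]
contact_force: [-1.0, -0.7, 6.4]
grip_width: 0.0393
gripper_force: 50.8
clock: 2.85
tcp_pos: [0.4289, -0.2082, 0.1253]
orientation: [2.129, 2.307, 0.001]
contact_force: [-0.5, -0.2, 7.5]
grip_width: 0.0393
gripper_force: 50.8
[-0.46639196  0.03407008  7.83570994]
```

View pics/w2.png

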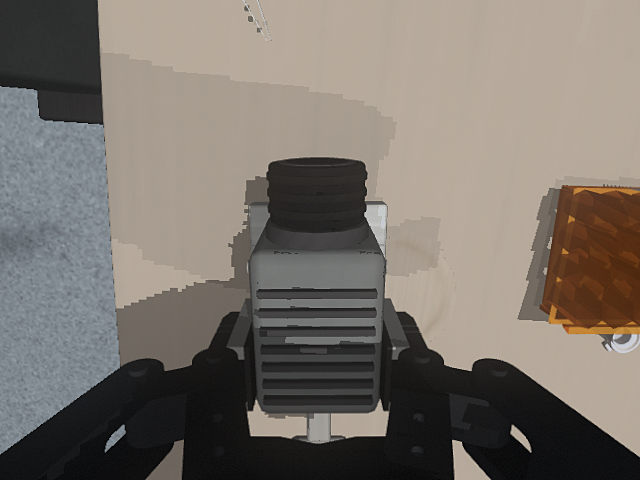

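The wrist view shows the body gripped square between the pads, with its front top edge near row 252 and its back top edge near row 411.

```bash
cat >> h.py <<'E'
def T(I): return -I['R'].T@I['t']
E
python3 - <<'E'
from bench import r, eyes, job
from h import *
np.set_printoptions(precision=4,suppress=True)
o=r.get_obs()
f=np.load('pics/w2.npz');I=dict(eyes.camera_info('wrist'));I['R']=f['R'];I['t']=f['t']
R0=R.from_rotvec(o['orientation'])
P=cloud(I,f['d']);Q=R0.inv().apply(P.reshape(-1,3)-o['tcp_pos']).reshape(P.shape)
for v in range(225,285,4): print(v,Q[v,316],Q[v,280],Q[v,350])
for v in range(400,420,2): print(v,Q[v,300],Q[v,340])
for v in(300,280): 
    row=Q[v];m=(row[:,2]<.05)&(abs(row[:,1])<.03);print('width',row[m,1].min(),row[m,1].max())
print('lens', [Q[v,316] for v in range(154,170,3)])
E
```

```text
225 [0.0441 0.0004 0.0413] [ 0.0427 -0.0103  0.0471] [0.0432 0.0103 0.0451]
229 [0.0428 0.0004 0.0419] [ 0.042  -0.0102  0.045 ] [0.0421 0.0102 0.0444]
233 [0.0421 0.0004 0.04  ] [ 0.0409 -0.0101  0.0445] [0.0409 0.0103 0.0443]
237 [0.0413 0.0004 0.0389] [ 0.0398 -0.0102  0.0442] [0.0399 0.0102 0.0436]
241 [0.0396 0.0004 0.0408] [ 0.0384 -0.0103  0.0449] [0.0386 0.0103 0.0441]
245 [0.039  0.0004 0.0387] [ 0.0369 -0.0103  0.0455] [0.0374 0.0103 0.0439]
249 [0.0372 0.0004 0.0406] [ 0.037  -0.01    0.0415] [0.0369 0.0101 0.0415]
253 [0.0363 0.0004 0.04  ] [ 0.0363 -0.0099  0.0399] [0.0363 0.01   0.0397]
257 [0.0356 0.0004 0.0384] [ 0.035  -0.0099  0.0401] [0.036  0.0098 0.0373]
261 [0.0342 0.0004 0.039 ] [ 0.0341 -0.0099  0.0393] [0.0341 0.01   0.0392]
265 [0.0334 0.0004 0.0378] [ 0.0336 -0.0097  0.0373] [0.0336 0.0099 0.0373]
269 [0.032  0.0004 0.0383] [ 0.0319 -0.0099  0.0387] [0.0326 0.0099 0.0368]
273 [0.0312 0.0004 0.0374] [ 0.0303 -0.01    0.0396] [0.0312 0.0099 0.0372]
277 [0.0297 0.0003 0.038 ] [ 0.0299 -0.0099  0.0376] [0.0302 0.0099 0.0368]
281 [0.0285 0.0003 0.0379] [ 0.0289 
[... 198 characters left out ...]
  0.0351]
406 [-0.0138 -0.0048  0.0375] [-0.0142  0.0078  0.038 ]
408 [-0.0153 -0.0049  0.0384] [-0.015   0.0079  0.038 ]
410 [-0.0159 -0.0049  0.0382] [-0.0169  0.008   0.0394]
412 [-0.0166 -0.0049  0.0381] [-0.0169  0.0079  0.0385]
414 [-0.0875 -0.0093  0.1234] [-0.0879  0.0135  0.1238]
416 [-0.0896 -0.0094  0.1241] [-0.0903  0.0136  0.125 ]
418 [-0.0913 -0.0094  0.1245] [-0.0901  0.0135  0.123 ]
width -0.01889734164107067 0.020128294439213962
width -0.0193535042736429 0.020213210371215276
lens [array([0.0572, 0.0001, 0.1239]), array([0.0611, 0.0003, 0.0638]), array([0.0608, 0.0004, 0.0566]), array([0.0608, 0.0004, 0.0473]), array([0.0603, 0.0004, 0.0445]), array([0.0598, 0.0004, 0.0417])]
```

Converted, -0.15 m / 0.6 = -0.25, -0.11 m / 0.6 = -0.1833.

```bash
python3 drive.py '[[0,0,-0.0333,0,0,0],[0,0,-0.1,0,0,0],[0,0,-0.1833,0,0,0],[0,0,-0.25,0,0,0],[0,0,-0.25,0,0,0]]'
python3 - <<'E'
from h import *
M=camR(H,np.radians(25));zz=M[:,2];xx=M[:,0]
P=BALL+.153*zz-.13*xx;print(P);tgt(P,M@FLIP)
E
```

```text
clock: 3.4
tcp_pos: [0.4305, -0.2084, 0.2794]
orientation: [2.124, 2.301, 0.005]
contact_force: [0.9, -0.3, -4.6]
grip_width: 0.0394
gripper_force: 52.9
[0.56446685 0.01254287 0.26860547]
shift [0.2096 0.1511 0.011 ] rot [ 0.0457 -0.4307  0.1626]
```

Converted, 0.19 m / 0.6 = 0.3167, 0.155 m / 0.6 = 0.2583, -0.4307 rad / 6.2832 = -0.0685.

```bash
python3 drive.py '[[0.0583,0.0417,0,0.0016,-0.0143,0.0048],[0.125,0.0917,0,0.0032,-0.0286,0.0095],[0.1917,0.1417,0.0033,0.0048,-0.043,0.0159],[0.2583,0.1917,0.0083,0.0064,-0.0573,0.0207],[0.3167,0.2333,0.0167,0.0073,-0.0685,0.0259]]'; python3 drive.py '[[0,0,0,0,0,0],[0,0,0,0,0,0]]'
python3 - <<'E'
from h import *
M=camR(H,np.radians(25));zz=M[:,2];xx=M[:,0]
P=BALL+.153*zz-.13*xx;tgt(P,M@FLIP)
from bench import r, eyes, job
im,d=eyes.grab_frame('wrist');I=eyes.camera_info('wrist')
np.savez('pics/w3.npz',im=im,d=d,R=I['R'],t=I['t'],**{k:r.get_obs()[k] for k in('tcp_pos','orientation')});cv2.imwrite('pics/w3.png',im)
E
```

```text
clock: 3.9
tcp_pos: [0.5461, -0.0158, 0.2643]
orientation: [2.075, 1.903, -0.468]
contact_force: [1.3, -0.9, -4.1]
grip_width: 0.0391
gripper_force: 52.7
clock: 4.1
tcp_pos: [0.5455, -0.015, 0.263]
orientation: [2.072, 1.915, -0.467]
contact_force: [-0.7, -0.8, -3.9]
grip_width: 0.039
gripper_force: 52.9
shift [ 0.0238  0.0165 -0.0174] rot [-0.0096 -0.0051  0.0107]
```

View pics/w3.png

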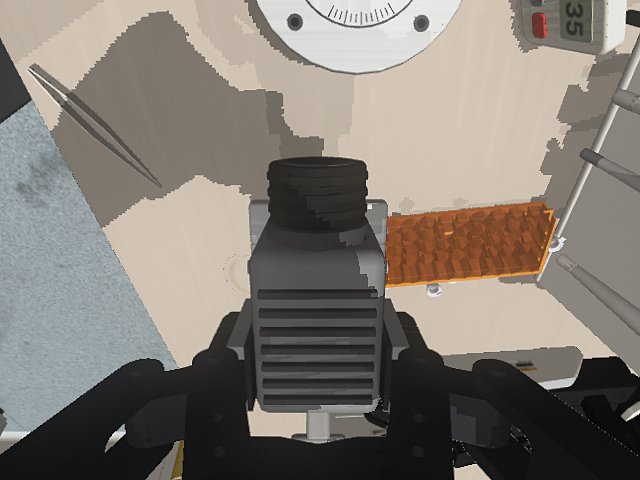

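The wrist view shows the stand's disc only at the top edge, around (355,20), so I'll move forward to bring the ball and pin into view.

Converted, 0.06 m / 0.6 = 0.1, 0.03 m / 0.6 = 0.05, 0.0107 rad / 6.2832 = 0.0017.

```bash
python3 drive.py '[[0.05,0.0133,-0.0333,-0.0015,-0.0008,0.0017],[0.1,0.0275,-0.0667,-0.0015,-0.0008,0.0017],[0.1,0.0275,-0.0667,-0.0015,-0.0008,0.0017],[0.1,0.0275,-0.0667,-0.0015,-0.0008,0.0017]]'
python3 - <<'E'
from h import *
from bench import r, eyes, job
im,d=eyes.grab_frame('wrist');I=eyes.camera_info('wrist');o=r.get_obs()
np.savez('pics/w4.npz',im=im,d=d,R=I['R'],t=I['t'],**{k:o[k] for k in('tcp_pos','orientation')})
a=cv2.resize(im[:200,170:470],None,fx=2.6,fy=2.6,interpolation=cv2.INTER_CUBIC);cv2.imwrite('pics/w4.png',a)
M=camR(H,np.radians(25));zz=M[:,2];print(o['tcp_pos'],o['orientation'],proj(I,[BALL,BALL-.022*zz+.027*M[:,0],BALL-.022*zz]))
E
```

```text
clock: 4.55
tcp_pos: [0.5683, 0.0506, 0.2759]
orientation: [2.078, 1.89, -0.459]
contact_force: [-0.2, -0.4, -4.1]
grip_width: 0.0394
gripper_force: 53.2
[0.56803571 0.04940689 0.27575482] [ 2.07864024  1.88816893 -0.46095536] [[314.17534092  68.08926031]
 [313.9568831   23.89948274]
 [314.4988896   72.29257016]]
```

View pics/w4.png

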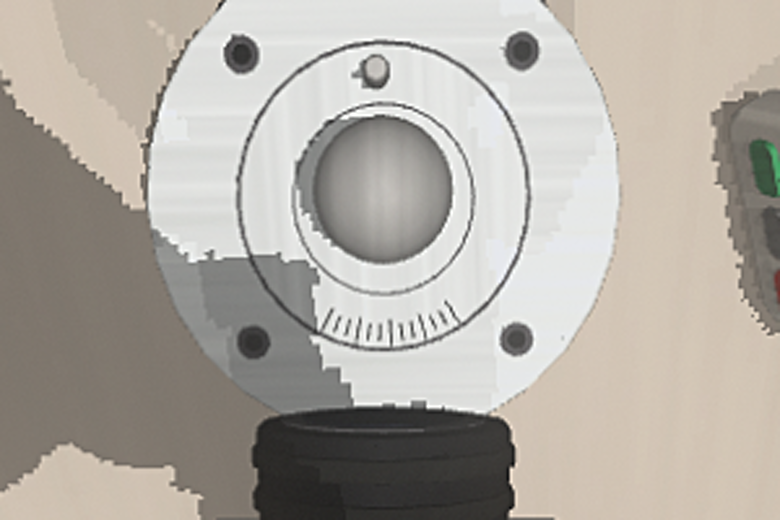

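The wrist view shows the ball at crop (383,189), which is px (317.3,72.7), the pin's top at crop (375,67), and the disc's circles centred at about crop (384,195).

Run:
```python
from bench import r, eyes, job
from h import *
np.set_printoptions(precision=4,suppress=True)
f=np.load('pics/w4.npz');I=dict(eyes.camera_info('wrist'));I['R']=f['R'];I['t']=f['t']
R0=R.from_rotvec(f['orientation']);tl=lambda X:R0.inv().apply(X-f['tcp_pos'])
P=tl(cloud(I,f['d']).reshape(-1,3)).reshape(480,640,3)
g=cv2.cvtColor(f['im'],cv2.COLOR_BGR2GRAY)
# disc plane
u,v=np.meshgrid(np.arange(640),np.arange(480))
m=(np.hypot(u-317.5,(v-74))<85)&(np.hypot(u-317,v-72)>60)&(v<150)
S=P[m];S=S[np.isfinite(S[:,0])]
for _ in range(6):
    c=np.median(S,0) if _==0 else S.mean(0);n=np.linalg.svd(S-S.mean(0))[2][2];n*=-np.sign(n[2]);dd=(S-S.mean(0))@n;S=S[abs(dd)<max(.003,2*dd.std())]
print('disc in tool: c',S.mean(0),'n',n,len(S),dd.std())
c=S.mean(0)
o=tl(T(I)[None])[0]
def hit(px,h):
    d=R0.inv().apply(rays(I,px)@I['R']);p0=c+n*h
    return o+d*(((p0-o)@n)/(d@n))[:,None]
k=2.6;cp=lambda a:(np.array(a,float)+.5)/k-.5+[170,0]
B=hit(cp([[383,189]]),.022)[0];D=hit(cp([[384,195]]),0)[0]
print('ball',B,'from ring',D+.022*n,'B-depth',np.nanmin(P[60:85,305:330,2])+.015)
pt=hit(cp([[375,67]]),.009)[0];pb=hit(cp([[376,85]]),0)[0]
for p in(pt,pb):
    w=p-(B-.022*n);w-=n*(w@n);print('pin',np.linalg.norm(w),np.degrees(np.arctan2(w[1],w[0])))
# bolt holes
b=hit(cp([[241,54],[522,50],[516,340],[253,342]]),0);print('bolts centre',b.mean(0)+.022*n,'dirs',np.degrees(np.arctan2(*(b[0]+b[1]-b[2]-b[3])[[1,0]])))
```

```text
disc in tool: c [0.0967 0.0012 0.1967] n [-0.0012 -0.002  -1.    ] 10291 0.0007341587713450344
ball [0.0976 0.0006 0.1747] from ring [0.0985 0.0007 0.1747] B-depth 0.17323113028355064
pin 0.026689569937787486 -3.7673333364428796
pin 0.02469061232708936 -3.77949586458631
bolts centre [0.0973 0.0005 0.1747] dirs -0.5279502957332453
```

```bash
cat >> h.py <<'E'
def goal(dz,yaw=-.066,dx=0,dy=0):
    "dz: height of camera foot above home"
    f=np.load('pics/w4.npz');R0=R.from_rotvec(f['orientation']);R1=R0*R.from_rotvec([0,0,yaw])
    ball=f['tcp_pos']+R0.apply([.0976,.0006,.1747])
    tgt(ball-R1.apply([-dx,.0004-dy,.103+dz]),R1.as_matrix())
E
python3 drive.py '[[0.05,0,0,0,0,0],[0.1,0,0,0,0,-0.0048],[0.1417,0,0,0,0,-0.0105],[0.1627,0.0003,0,0,0,-0.0105],[0.1627,0.0003,0,0,0,-0.0105]]';python3 drive.py '[[0,0,0,0,0,0],[0,0,0,0,0,0]]'
python3 -c "
from h import *
goal(.072);from bench import r, eyes, job;print(r.get_obs()['moment'])"
```

```text
clock: 5.1
tcp_pos: [0.5768, 0.1406, 0.2337]
orientation: [2.018, 1.966, -0.475]
contact_force: [-0.0, -0.5, -4.3]
grip_width: 0.0394
gripper_force: 53.0
clock: 5.3
tcp_pos: [0.5775, 0.1379, 0.2353]
orientation: [2.021, 1.961, -0.474]
contact_force: [-0.5, 0.6, -3.2]
grip_width: 0.0392
gripper_force: 53.0
shift [-0.0002 -0.0007  0.0009] rot [ 0.0018  0.0001 -0.0006]
[ 0.89632288 -0.06158794 -0.01276562]
```

Good to within 1 mm. I'll descend to just above contact, then go in small steps.

Converted, 0.032 m / 0.6 = 0.0533, 0.026 m / 0.6 = 0.0433.

```bash
python3 drive.py '[[0,-0.001,0.02,0,0,0],[0,-0.001,0.0433,0,0,0],[0,-0.001,0.0533,0,0,0],[0,-0.001,0.0533,0,0,0]]';python3 -c "
from h import *
goal(.04)"; python3 drive.py '[[0,0,0.0033,0,0,0],[0,0,0.0067,0,0,0],[0,0,0.01,0,0,0],[0,0,0.0133,0,0,0],[0,0,0.0133,0,0,0]]'
python3 -c "
from h import *
goal(.032)
from bench import r, eyes, job
im,d=eyes.grab_frame('side');np.savez('pics/s5.npz',im=im,d=d);print(r.get_obs()['moment'])"
```

```text
clock: 5.7
tcp_pos: [0.5747, 0.1246, 0.2042]
orientation: [2.02, 1.963, -0.478]
contact_force: [0.4, -0.1, -5.0]
grip_width: 0.0392
gripper_force: 52.9
shift [-0.0012  0.0008 -0.001 ] rot [-0.001   0.0006  0.0018]
clock: 6.2
tcp_pos: [0.575, 0.1227, 0.1983]
orientation: [2.019, 1.964, -0.474]
contact_force: [0.4, -0.4, -4.7]
grip_width: 0.0393
gripper_force: 53.0
shift [-0.002   0.0003  0.0009] rot [ 0.0017 -0.001   0.002 ]
[ 0.93825515 -0.10012993  0.01474714]
```

Converted, 0.008 m / 0.6 = 0.0133, 0.002 m / 0.6 = 0.0033.

```bash
python3 drive.py '[[-0.0025,0,0.0033,0,0,0],[-0.0025,0,0.0067,0,0,0],[-0.0025,0,0.01,0,0,0],[-0.0025,0,0.0133,0,0,0],[-0.0025,0,0.0133,0,0,0]]'
python3 -c "
from h import *
goal(.024)
from bench import r, eyes, job
print(r.get_obs()['moment'])"; python3 drive.py '[[0,0,0.0033,0,0,0],[0,0,0.0067,0,0,0],[0,0,0.01,0,0,0],[0,0,0.01,0,0,0]]'
python3 -c "
from h import *
goal(.018)
from bench import r, eyes, job
print(r.get_obs()['moment'])"
```

```text
clock: 6.75
tcp_pos: [0.5746, 0.1178, 0.1916]
orientation: [2.019, 1.964, -0.474]
contact_force: [-0.1, -0.4, -4.6]
grip_width: 0.0394
gripper_force: 53.0
shift [-0.0004  0.0004  0.0007] rot [ 0.0013 -0.0007  0.002 ]
[ 0.81295239 -0.02584926  0.02375576]
clock: 7.15
tcp_pos: [0.5743, 0.1155, 0.1863]
orientation: [2.019, 1.964, -0.474]
contact_force: [-1.7, 0.5, -2.2]
grip_width: 0.0396
gripper_force: 53.4
shift [-0.0005  0.0004  0.0009] rot [ 0.0015 -0.0009  0.0021]
[ 0.5807401   0.35136345 -0.11091009]
```

Converted, 0.006 m / 0.6 = 0.01, 0.004 m / 0.6 = 0.0067.

```bash
python3 drive.py '[[0,-0.001,0.0033,0,0,0],[0,-0.001,0.0067,0,0,0],[0,-0.001,0.01,0,0,0],[0,-0.001,0.01,0,0,0]]'
python3 -c "
from h import *
goal(.012)
from bench import r, eyes, job
print(r.get_obs()['moment'])"; python3 drive.py '[[0,0,0.0033,0,0,0],[0,0,0.005,0,0,0],[0,0,0.005,0,0,0]]'
python3 -c "
from h import *
goal(.009)
from bench import r, eyes, job
print(r.get_obs()['moment'])"
```

```text
clock: 7.55
tcp_pos: [0.5739, 0.1127, 0.1806]
orientation: [2.019, 1.964, -0.473]
contact_force: [-0.7, -1.5, -3.9]
grip_width: 0.039
gripper_force: 53.1
shift [-0.0005  0.0006  0.0006] rot [ 0.002  -0.0013  0.0019]
[ 0.70253764 -0.17265428  0.03565862]
clock: 7.85
tcp_pos: [0.5737, 0.1116, 0.1779]
orientation: [2.019, 1.964, -0.474]
contact_force: [0.1, -0.2, -4.6]
grip_width: 0.0395
gripper_force: 53.0
shift [-0.0006  0.0007  0.0006] rot [ 0.0017 -0.0013  0.002 ]
[ 0.82568894 -0.16076034  0.0654491 ]
```

Converted, 0.003 m / 0.6 = 0.005, 0.002 m / 0.6 = 0.0033.

```bash
python3 drive.py '[[0,0,0.0017,0,0,0],[0,0,0.0033,0,0,0],[0,0,0.005,0,0,0],[0,0,0.005,0,0,0]]'
python3 -c "
from h import *
goal(.006)
from bench import r, eyes, job
print(r.get_obs()['moment'])"; python3 drive.py '[[0,0,0.0017,0,0,0],[0,0,0.0033,0,0,0],[0,0,0.0033,0,0,0]]'
python3 -c "
from h import *
goal(.004)
from bench import r, eyes, job
print(r.get_obs()['moment'])"
```

```text
clock: 8.25
tcp_pos: [0.5735, 0.1106, 0.1754]
orientation: [2.019, 1.964, -0.473]
contact_force: [0.4, 0.6, -4.0]
grip_width: 0.0395
gripper_force: 53.0
shift [-0.0007  0.0008  0.001 ] rot [ 0.0018 -0.0014  0.0021]
[ 0.9471571  -0.1543934  -0.02021865]
clock: 8.55
tcp_pos: [0.5735, 0.1097, 0.1737]
orientation: [2.019, 1.964, -0.473]
contact_force: [0.2, 0.5, -4.7]
grip_width: 0.0393
gripper_force: 53.0
shift [-0.0006  0.0008  0.001 ] rot [ 0.0019 -0.0013  0.0019]
[ 1.03728255 -0.06869485  0.00471448]
```

Converted, 0.003 m / 0.6 = 0.005, 0.002 m / 0.6 = 0.0033.

```bash
python3 drive.py '[[0,0,0.0017,0,0,0],[0,0,0.0033,0,0,0],[0,0,0.005,0,0,0],[0,0,0.005,0,0,0]]'
python3 -c "
from h import *
goal(.001)"; python3 drive.py '[[0,0,0.0017,0,0,0],[0,0,0.0033,0,0,0],[0,0,0.0033,0,0,0]]'
python3 -c "
from h import *
goal(-.001)
from bench import r, eyes, job
print(r.get_obs()['moment'])"
```

```text
clock: 8.95
tcp_pos: [0.5733, 0.1085, 0.1709]
orientation: [2.019, 1.964, -0.473]
contact_force: [0.7, -0.0, -5.2]
grip_width: 0.0396
gripper_force: 53.1
shift [-0.0007  0.0008  0.001 ] rot [ 0.0019 -0.0013  0.0021]
clock: 9.25
tcp_pos: [0.5733, 0.1078, 0.1695]
orientation: [2.019, 1.964, -0.473]
contact_force: [-0.2, 1.4, -3.0]
grip_width: 0.0395
gripper_force: 53.4
shift [-0.0008  0.0007  0.0014] rot [ 0.0022 -0.0014  0.002 ]
[ 0.98298003 -0.027532   -0.05140143]
```

Converted, 0.0015 m / 0.6 = 0.0025, 0.001 m / 0.6 = 0.0017.

```bash
python3 drive.py '[[0,0,0.0017,0,0,0],[0,0,0.0025,0,0,0],[0,0,0.0025,0,0,0]]'
python3 -c "
from h import *
goal(0)
from bench import r, eyes, job
im,d=eyes.grab_frame('side');cv2.imwrite('pics/s6.png',cv2.resize(im[170:310,190:350],None,fx=4,fy=4,interpolation=cv2.INTER_CUBIC));print(r.get_obs()['moment'])"
```

```text
clock: 9.55
tcp_pos: [0.5733, 0.108, 0.1691]
orientation: [2.019, 1.964, -0.472]
contact_force: [-1.0, 5.1, 4.7]
grip_width: 0.0392
gripper_force: 54.5
shift [-0.0011  0.0007  0.0001] rot [ 0.003  -0.0017  0.0021]
[ 0.50150431  0.59857968 -0.41969757]
```

View pics/s6.png

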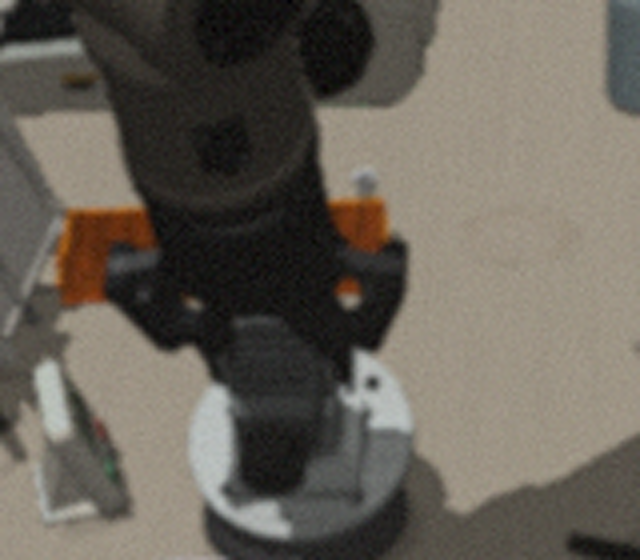

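The side view shows the camera's foot sitting flat on the disc, with the lens towards the dish. It is at home height with light contact, so I'll release and retreat.

Units first: shifts go in shares of 0.6 m and turns go in shares of 2 pi rad. So -0.001 m / 0.6 = -0.0017.

```bash
python3 drive.py '[[0,0,-0.0017,0,0,0],[0,0,-0.0017,0,0,0]]'; python3 drive.py '[[0,0,0,0,0,0],[0,0,0,0,0,0],[0,0,0,0,0,0],[0,0,0,0,0,0]]' .085; python3 drive.py '[[0,0,-0.0333,0,0,0],[0,0,-0.0917,0,0,0],[0,0,-0.1583,0,0,0],[0,0,-0.2,0,0,0],[0,0,-0.2,0,0,0]]'
python3 drive.py '[[-0.05,0,0,0,0,0],[-0.1,0,0,0,0,0],[-0.1,0,0,0,0,0]]' 0
python3 - <<'E'
from h import *
from bench import r, eyes, job
im,d=eyes.grab_frame('wrist');I=eyes.camera_info('wrist');o=r.get_obs()
np.savez('pics/w7.npz',im=im,d=d,R=I['R'],t=I['t'],**{k:o[k] for k in('tcp_pos','orientation')});cv2.imwrite('pics/w7.png',im)
goal(.12)
E
```

```text
clock: 9.8
tcp_pos: [0.5733, 0.1079, 0.1692]
orientation: [2.019, 1.965, -0.472]
contact_force: [-1.2, 3.9, 3.8]
grip_width: 0.0392
gripper_force: 54.0
clock: 10.2
tcp_pos: [0.5734, 0.1069, 0.1688]
orientation: [2.019, 1.963, -0.474]
contact_force: [-0.2, 0.0, -1.1]
grip_width: 0.0849
gripper_force: 0.0
clock: 10.7
tcp_pos: [0.5787, 0.1609, 0.2812]
orientation: [2.018, 1.965, -0.463]
contact_force: [-0.0, 1.1, -1.2]
grip_width: 0.0849
gripper_force: 0.0
clock: 11.0
tcp_pos: [0.5771, 0.0985, 0.3037]
orientation: [2.024, 1.955, -0.476]
contact_force: [-0.4, -0.6, 0.4]
grip_width: 0.0434
gripper_force: 0.0
shift [ 0.0622  0.0004 -0.0017] rot [ 0.0006  0.0004 -0.0022]
```

View pics/w7.png

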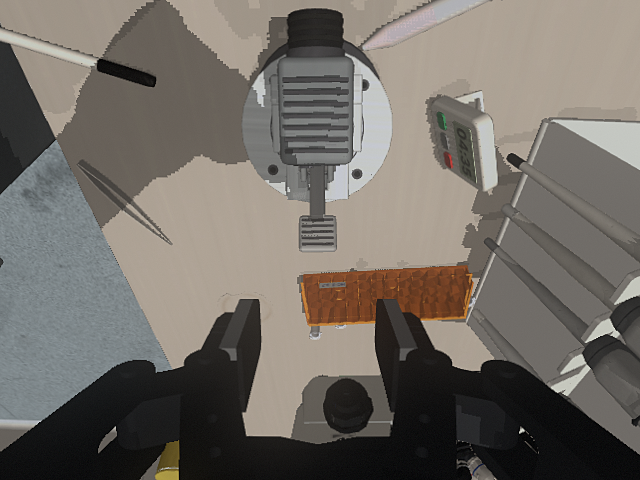

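The wrist view shows the camera staying seated on the stand, with the box at (316,105) and the raised lever pad at (318,234).

Run:
```python
from bench import r, eyes, job
from h import *
np.set_printoptions(precision=4,suppress=True)
f=np.load('pics/w7.npz');I=dict(eyes.camera_info('wrist'));I['R']=f['R'];I['t']=f['t']
R0=R.from_rotvec(f['orientation']);P=R0.inv().apply(cloud(I,f['d']).reshape(-1,3)-f['tcp_pos']).reshape(480,640,3)
print('pad',np.median(P[226:246,308:330].reshape(-1,3),0),P[222,318],P[246,318]);
S=P[90:150,290:345].reshape(-1,3);print('box top',np.median(S,0)); 
c=S-S.mean(0);print('n',np.linalg.svd(c)[2][2])
print('disc',np.median(P[100:140,255:272].reshape(-1,3),0))
W=cloud(I,f['d']);q=P[...,1]; 
# pipette rack: nearest height, using top camera cloud in final-press tool frame
top=np.load('pics/top0.npz');C=cloud(eyes.camera_info('top'),top['d']).reshape(-1,3);C=C[C[:,2]>.06]
ball=np.load('pics/w4.npz');A=R.from_rotvec(ball['orientation']);b=ball['tcp_pos']+A.apply([.0976,.0006,.1747])
R1=A*R.from_rotvec([0,0,-.066]);tcp=b-R1.apply([.074,.0004,.103-.0155])
L=R1.inv().apply(C-tcp);m=(np.hypot(L[:,0],L[:,1])<.13)&(L[:,2]<.06);print(tcp,m.sum(),L[m].min(0) if m.any() else '')
goal(.03,dx=-.072)
```

```text
pad [nan nan nan] [0.0093 0.001  0.1839] [-0.0035  0.0009  0.1736]
box top [nan nan nan]Traceback (most recent call last):
  File "<stdin>", line 8, in <module>
    u, s, vh = gufunc(a, signature=signature)
               ~~~~~~^^^^^^^^^^^^^^^^^^^^^^^^
    raise LinAlgError("SVD did not converge")
numpy.linalg.LinAlgError: SVD did not converge
```

Run:
```python
from bench import r, eyes, job
from h import *
np.set_printoptions(precision=4,suppress=True)
f=np.load('pics/w7.npz');I=dict(eyes.camera_info('wrist'));I['R']=f['R'];I['t']=f['t']
R0=R.from_rotvec(f['orientation']);P=R0.inv().apply(cloud(I,f['d']).reshape(-1,3)-f['tcp_pos']).reshape(480,640,3)
print('pad',np.nanmedian(P[226:246,308:330].reshape(-1,3),0))
S=P[90:150,290:345].reshape(-1,3);S=S[np.isfinite(S[:,0])];print('box top',np.median(S,0),'n',np.linalg.svd(S-S.mean(0))[2][2])
print('disc',np.nanmedian(P[100:140,255:272].reshape(-1,3),0))
top=np.load('pics/top0.npz');C=cloud(eyes.camera_info('top'),top['d']).reshape(-1,3);C=C[C[:,2]>.06]
ball=np.load('pics/w4.npz');A=R.from_rotvec(ball['orientation']);b=ball['tcp_pos']+A.apply([.0976,.0006,.1747])
R1=A*R.from_rotvec([0,0,-.066]);tcp=b-R1.apply([.074,.0004,.103-.0155])
L=R1.inv().apply(C-tcp);m=(np.hypot(L[:,0],L[:,1])<.13)&(L[:,2]<.06);print(tcp,m.sum(),L[m].min(0) if m.any() else '')
goal(.03,dx=-.072)
```

```text
pad [0.0022 0.0016 0.1775]
box top [0.0724 0.0005 0.1556] n [0.0249 0.0033 0.9997]
disc [ 0.0722 -0.0392  0.2423]
[0.5718 0.0334 0.1867] 0 
shift [-0.0098  0.0005  0.0883] rot [ 0.0006  0.0004 -0.0022]
```

Converted, 0.088 m / 0.6 = 0.1467, -0.01 m / 0.6 = -0.0167.

```bash
python3 drive.py '[[-0.0133,0.0017,0.05,0,0,0],[-0.0167,0.0017,0.1,0,0,0],[-0.0167,0.0017,0.1333,0,0,0],[-0.0167,0.0017,0.1467,0,0,0],[-0.0167,0.0017,0.1467,0,0,0]]' 0
python3 -c "
from h import *
goal(.015,dx=-.072)"
python3 drive.py '[[0,0,0.0067,0,0,0],[0,0,0.0133,0,0,0],[0,0,0.02,0,0,0],[0,0,0.0267,0,0,0],[0,0,0.0267,0,0,0]]'
python3 -c "
from h import *
goal(-.0155,dx=-.074)"
```

```text
clock: 11.55
tcp_pos: [0.5734, 0.0574, 0.226]
orientation: [2.019, 1.966, -0.477]
contact_force: [-0.5, 0.6, 0.9]
grip_width: -0.0
gripper_force: 0.0
shift [-0.0031  0.0003  0.0152] rot [-0.0005 -0.0006  0.0032]
clock: 12.05
tcp_pos: [0.5738, 0.0506, 0.2135]
orientation: [2.019, 1.963, -0.473]
contact_force: [-0.1, -0.4, 2.6]
grip_width: -0.0
gripper_force: 1.2
shift [-0.0043 -0.0008  0.0315] rot [ 0.0028 -0.0007  0.0014]
```

Converted, 0.012 m / 0.6 = 0.02, -0.004 m / 0.6 = -0.0067.

```bash
for i in 1; do python3 drive.py '[[-0.0017,0,0.005,0,0,0],[-0.0033,0,0.01,0,0,0],[-0.005,0,0.015,0,0,0],[-0.0067,0,0.02,0,0,0],[-0.0067,0,0.02,0,0,0]]'; python3 drive.py '[[0,0,0.005,0,0,0],[0,0,0.01,0,0,0],[0,0,0.015,0,0,0],[0,0,0.02,0,0,0],[0,0,0.02,0,0,0]]'; done
python3 -c "
from h import *
goal(-.0155,dx=-.074)"
```

```text
clock: 12.55
tcp_pos: [0.5737, 0.0405, 0.2053]
orientation: [2.019, 1.96, -0.474]
contact_force: [-0.5, -1.7, 7.9]
grip_width: 0.0004
gripper_force: 3.1
clock: 13.05
tcp_pos: [0.5735, 0.0358, 0.194]
orientation: [2.018, 1.961, -0.472]
contact_force: [0.8, -0.6, 4.3]
grip_width: -0.0
gripper_force: 1.8
shift [ 0.0008 -0.0014  0.0077] rot [0.0039 0.0006 0.0001]
```

Converted, 0.009 m / 0.6 = 0.015, 0.006 m / 0.6 = 0.01.

```bash
python3 drive.py '[[0,0,0.005,0,0,0],[0,0,0.01,0,0,0],[0,0,0.015,0,0,0],[0,0,0.015,0,0,0]]'
python3 -c "
from h import *
goal(-.0155,dx=-.074)"; python3 drive.py '[[0,0,0.0017,0,0,0],[0,0,0.0033,0,0,0],[0,0,0.0033,0,0,0]]'
python3 -c "
from h import *
goal(-.0155,dx=-.074)"
```

```text
clock: 13.45
tcp_pos: [0.5732, 0.0325, 0.1858]
orientation: [2.019, 1.962, -0.472]
contact_force: [1.2, -1.8, 5.1]
grip_width: -0.0001
gripper_force: 2.2
shift [ 0.0004 -0.0014 -0.0012] rot [ 0.004  -0.0001  0.0004]
clock: 13.75
tcp_pos: [0.5733, 0.0324, 0.1856]
orientation: [2.018, 1.961, -0.471]
contact_force: [-1.7, 1.5, 16.3]
grip_width: -0.0001
gripper_force: 7.7
shift [ 0.0003 -0.0015 -0.0014] rot [0.0051 0.0003 0.0003]
```

Converted, 0.0015 m / 0.6 = 0.0025, 0.001 m / 0.6 = 0.0017.

```bash
python3 drive.py '[[0,0,0.0017,0,0,0],[0,0,0.0025,0,0,0],[0,0,0.0025,0,0,0]]'; python3 drive.py '[[0,0,-0.05,0,0,0],[0,0,-0.1167,0,0,0],[0,0,-0.1833,0,0,0],[0,0,-0.25,0,0,0],[0,0,-0.25,0,0,0]]'
python3 - <<'E'
from h import *
from bench import r, eyes, job
np.set_printoptions(precision=4,suppress=True)
im,d=eyes.grab_frame('wrist');I=eyes.camera_info('wrist');o=r.get_obs()
R0=R.from_rotvec(o['orientation']);P=R0.inv().apply(cloud(I,d).reshape(-1,3)-o['tcp_pos']).reshape(480,640,3)
ball=np.load('pics/w4.npz');A=R.from_rotvec(ball['orientation']);b=ball['tcp_pos']+A.apply([.0976,.0006,.1747]);R1=A*R.from_rotvec([0,0,-.066])
def px(c): return proj(I,[b+R1.apply([c[0],-c[1],.022-c[2]])])[0]
W=cloud(I,d)
for n,c in(('pad',(-.074,0,.0365)),('box',(.01,0,.086)),('disc',(-.02,.045,0)),('disc2',(-.02,-.045,0))):
    u,v=px(c).round().astype(int);S=W[v-5:v+6,u-6:u+7].reshape(-1,3);S=S[np.isfinite(S[:,0])]
    Q=R1.inv().apply(S-b);Q=np.c_[Q[:,0],-Q[:,1],.022-Q[:,2]];print(n,u,v,np.median(Q,0),'slope',np.polyfit(Q[:,0],Q[:,2],1)[0])
cv2.imwrite('pics/w8.png',im)
t,d2=eyes.grab_frame('top');q=cloud(eyes.camera_info('top'),d2)[165:235,150:218].reshape(-1,3);q=q[q[:,2]>.02];print('dish',q.mean(0))
E
```

```text
clock: 14.05
tcp_pos: [0.5734, 0.0321, 0.1853]
orientation: [2.017, 1.96, -0.471]
contact_force: [-5.5, 2.1, 24.0]
grip_width: 0.0001
gripper_force: 11.3
clock: 14.55
tcp_pos: [0.5791, 0.0991, 0.3226]
orientation: [2.017, 1.966, -0.459]
contact_force: [0.7, 1.3, 0.7]
grip_width: -0.0003
gripper_force: 0.0
pad 314 225 [-0.0745 -0.0002  0.0336] slope 0.018613209888321807
box 313 101 [0.0103 0.0001 0.0838] slope -0.5556403592953244
disc 256 147 [-0.0204  0.0453 -0.0027] slope 0.006130254601399988
disc2 371 147 [-0.0204 -0.0452 -0.0029] slope 3.3770252904244735
dish [0.3929 0.0455 0.7289]
```

View pics/w8.png

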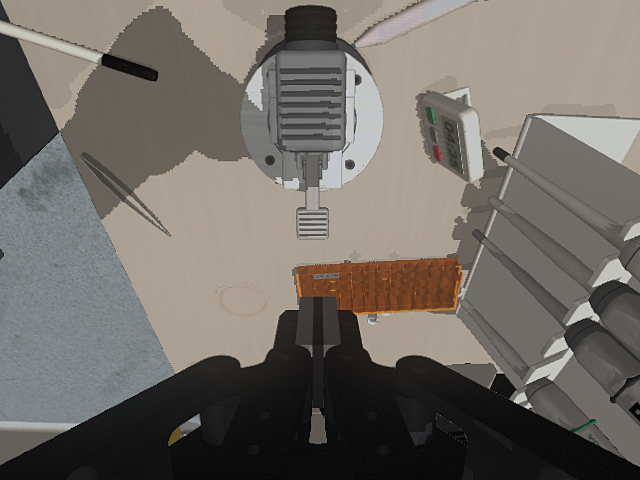

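The wrist view shows the lever pad down at (314,225), 36.4 mm above the disc and parallel to it. The box top is 86.6 mm above the disc, so the camera is flush and locked.

```bash
python3 -c "
from bench import r, eyes, job
print(job.hand_in())"
```

```text
the job is handed in; nothing more can be done
None
```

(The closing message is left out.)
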